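Clipboard out over the hand-over edge

TASK

A visitor is about to sign for a food parcel at the table edge on the robot's left. With the fingertips, first push the low tin that stands between the clipboard and that edge aside, leaving it upright and wholly on the table; then slide the clipboard to the edge, its foot (the end without the clip) first, until it overhangs by about 5 cm and lies square to the edge, so that the visitor can take hold of it from below. Push gently: grip and lift nothing, do not let the clipboard run into the tin, and leave everything else where it stands.

Things in the scene. Friction and masses are not known exactly. Their poses are not given: they have to be found in the camera images.
- table_edge (a point): A point on the table's left-hand edge (to the robot's left, where the visitor stands), level with the table top, z = 0. The edge is straight and runs along this frame's x axis, past everything here both ways; the y axis points square out over the edge, off the table. The table is fixed, but its place and yaw (within 3 degrees) vary.
- clipboard: Clipboard lying loose and flat: stiff hardboard 160 mm wide (its x), 225 long (its y), 4 thick, 0.2 to 0.35 kg. Origin: centre of its underside. +y points to its foot, within about 15 degrees of square to the edge at the start. At its head (-y end) a steel clip: a round bar 14 mm thick, 100 mm long across the board, its top 18 mm above the table. Slides at 1 to 4 N, stops when the push stops.
- clipboard_head (a point): Middle of the back of the clip's bar, exactly over the head end of the board: 112.5 mm from the clipboard's centre along its -y, 11 mm above the table.
- clipboard_foot (a point): Middle of the foot end of the clipboard, on its upper face (4 mm above the table): 112.5 mm from the clipboard's centre along its +y. How far this lies beyond the table edge is the overhang.
- low_tin_center (a point): Centre (half-way up) of the low closed food tin, 73 mm across and 58 mm high, 0.2 to 0.36 kg, standing loose on the table between the clipboard's foot and the table edge. It is the only tin that stands there; it slides upright when pushed low, with about 1 to 4 N.
- jar_center (a point): Bystander, loose, to be left alone: closed glass jar with a steel screw lid, 66 mm across and 114 mm high, standing on the table. The point is its centre, 57 mm above the table.
- tall_tin_center (a point): Bystander, loose, to be left alone: tall closed food tin, 73 mm across and 110 mm high, standing on the table. The point is its centre, 55 mm above the table.
- carton_center (a point): Bystander, loose, to be left alone: upright square paper carton, 62 x 62 mm and 125 mm high. The point is its centre, 62.5 mm above the table.
- oil_bottle_center (a point): Bystander, loose, to be left alone: closed oil bottle, 66 mm across and 182 mm high with its cap, standing to the right of the work. The point is its centre, 84 mm above the table.
- parcel_pan_center (a point): Bystander, loose, to be left alone: small steel gastronorm pan, 265 x 162 mm over its rim and 65 mm high, long side along its own x; two loose tins stand in it and reach up to 113 mm above the table. The point is its centre, 32.5 mm above the table.
- low_tin: The same low tin; origin: centre of its underside.
Mind the look-alikes: they are no part of the job. What is shaped like the low_tin but red is not meant.

How it is judged:
On the way:
1. the low tin has been pushed aside, still upright, while the clipboard is wholly on the table (angle between low_tin_center's own z axis and vertical below 0.1 rad and height (world z) of low_tin_center between 0.024 and 0.034 m and distance of low_tin_center from where it was at the start of the episode above 0.04 m and y of clipboard_foot in the frame of table_edge below -0.03 m), for 0.2 s.
At the end, for the whole second after the job is handed in: The clipboard lies flat and still, its foot 38 to 62 mm beyond the table edge and its length within 0.12 rad (7 degrees) of square to the edge; the low tin stands upright and still, wholly on the table and not touching the clipboard (y of clipboard_foot in the frame of table_edge between 0.038 and 0.062 m and angle between the y axis of clipboard and the y axis of table_edge, either way round below 0.12 rad and angle between clipboard's own z axis and vertical below 0.04 rad and height (world z) of clipboard below 0.004 m and linear speed of each of clipboard, low_tin below 0.01 m/s and angle between low_tin_center's own z axis and vertical below 0.1 rad and height (world z) of low_tin_center between 0.024 and 0.034 m and y of low_tin_center in the frame of table_edge below -0.037 m and contact force between clipboard and low_tin below 0.1 N).
It fails at once if the clipboard is lifted or tipped (height (world z) of clipboard above 0.012 m or angle between clipboard's own z axis and vertical above 0.12 rad).
It fails at once if the low tin is lifted, tipped or dropped (height (world z) of low_tin_center above 0.041 m or height (world z) of low_tin_center below 0.015 m or angle between low_tin_center's own z axis and vertical above 0.3 rad).
It fails at once if the low tin (over 15 N) or the clipboard (over 30 N) is gripped, rammed or pressed hard (contact force between the fingers and low_tin above 15 N or contact force between the fingers and clipboard above 30 N).
It fails at once if the clipboard runs into the low tin (contact force between clipboard and low_tin above 0.5 N).
It fails at once if a bystander is shifted by more than 15 mm or tipped (distance of any of jar_center, tall_tin_center, carton_center, oil_bottle_center, parcel_pan_center from where it was at the start of the episode above 0.015 m).
It also fails if it takes over 70 s, if anything falls off the work surface, if the arm or the gripper's body presses on something with over 40 N, if the wrist force passes 120 N, or if a joint passes its speed limit or range.

ROBOT

A 6-joint arm with a two-finger parallel gripper is mounted at the origin on the work surface. World frame = base frame: x ahead of the robot, y to its left, z up, the work surface at z = 0. Lengths are in m, angles in rad, forces in N, time in s.
With the tool pointing down it reaches from about 0.375 to 0.9 m from the base axis. Payload 3.1 kg.
Tool frame: the origin (TCP) lies between the finger pads; the fingertips stand 17 mm ahead of it and the grasp point (between the pads) lies 2 mm behind it (robot.nose_length is the distance from the TCP to the fingertips, in m); z points along the fingers, y is the line along which they close (so a half turn about z gives the same grasp; the last joint's range is limited). The gripper opens to 87 mm and grips with 3 to 60 N. Pads are 19 mm wide; open, the fingers measure 117 mm over their backs; the gripper's body (75 mm by 190 mm) begins 51 mm behind the grasp point.
Start: joints at [0.991, 0.527, 1.433, -0, 1.181, -0.178], TCP at [0.244, 0.575, 0.24] pointing down, gripper open.
Joint ranges: [-3.08, 3.08], [-0.75, 2.2], [0.22, 2.44], [-1.43, 4.57], [0, 2.65], [-2.85, 2.85]. Speed limits (rad/s): [2.79, 2.79, 3.14, 3.14, 3.14, 3.14].

INTERFACE

Orientations are given as a unit quaternion [x, y, z, w].
In Python, from rig import robot, cams gives the robot as it stands.
- The arm moves only by the shell command python3 -m pendant 'ROWS' [FORCE]. ROWS is JSON, a list of rows, each an object with "jaw": the opening, from 0 (shut) to 1 (fully open); "linear": the shift along the tool's x, y, z in cm, a list of three; "twist": the turn about the tool's z in degrees. A call has 1 to 12 rows; each row shifts and turns the commanded pose from where the row before left it, along the tool's axes as they then stand; what a row does not reach is not made up. A row lasts 1/12 s, in which the tool goes at most 41.7 mm and 7.16 degrees, less where a joint would pass 70% of its speed; a pose out of reach is approached as far as the arm can. A call is refused whole if a number of a shift passes 4.17 or a number of a turn 7.16, either way. A call with a gripper value outside its range is refused whole. The fingers move at their own pace and stop on an object; FORCE is the grip in N (left out, the last holds). Time passes only in rows, so rows that do not move let the fingers close. It gives the time, the measured TCP pose, the force, the opening and the grip force at its end, in the units of the state.
- robot.get_obs(): the state, without advancing time (a new reading comes with each control period).
- cams.camera(name): name is "scene" or "top"; returns a dict with "color" (420x560x3 uint8, blue, green, red), "depth" (420x560 float32, m along the optical axis (not along the pixel's ray), 0 where there is no reading), "fov_y" (degrees; the focal length in pixels is half the picture's height over the tangent of half this angle, whatever the lens; pixels are square), "cx", "cy" (the principal point, pixels), "view" (4x4, takes a point from world to camera coordinates). Camera axes: x right, y down, z forward; pixel columns grow to the right and rows downward; lengths in m; the calibration is good to about 2 mm. A picture is of the moment at which its call begins.
- robot.hand_in(): hands the job in; it is judged then, once.
The state is a dict: "time": time; "q": joint angles; "joint_velocities": joint speeds; "joint_torque": joint torques, N m; "position": TCP position; "tool_rot": TCP orientation; "ft_force": force on the tool from outside, world axes, zero at the start; "moment": the same for the moment, N m; "grip_width": finger opening in m; "grip_force": force on a finger pad.
Only numpy, scipy, OpenCV 4.12 (cv2) and the standard library are available. Lean on these libraries where they do the work, as an engineer would, in place of code of your own. Each camera call takes 0.05 s, during which the arm holds its last target. There are 200 camera calls.

## Working session

There is one attempt and no reset: what is moved stays moved. The work goes in short steps, Python scripts to look and compute and a shell command to move; the robot and the scene stay as the last step left them, time stands still between calls to the robot, and variables do not carry over. Pictures are saved under pics/ and viewed, at most 10 in all, crops included, and the job is handed in when it is done.

```bash
mkdir -p pics; ls
cat > h.py <<'E'
import numpy as np, cv2
from rig import robot, cams
def cam(n):
    c=cams.camera(n); h=c["color"].shape[0]
    c["f"]=h/2/np.tan(np.radians(c["fov_y"])/2); return c
def ray(c,u,v,z=0.):
    R=c["view"][:3,:3];t=c["view"][:3,3];o=-R.T@t
    d=R.T@np.array([(u-c["cx"])/c["f"],(v-c["cy"])/c["f"],1.]); return o+d*(z-o[2])/d[2]
def cloud(c):
    d=c["depth"];v,u=np.indices(d.shape)
    P=np.stack([(u-c["cx"])/c["f"]*d,(v-c["cy"])/c["f"]*d,d],-1)
    R=c["view"][:3,:3];t=c["view"][:3,3]; W=(P-t)@R; W[d==0]=np.nan; return W
E
python3 - <<'E'
from h import *
for n in("scene","top"):
    c=cam(n); cv2.imwrite(f"pics/{n}0.png",c["color"]); R=c["view"][:3,:3]; print(n,c["f"],c["cx"],c["cy"],-R.T@c["view"][:3,3],R.round(3).tolist())
o=robot.get_obs();print(o["position"],o["tool_rot"],o["ft_force"],o["time"],o["grip_width"],robot.nose_length)
E
```

```text
pics
scene 411.74974040388753 280.02931478826474 208.73900874903003 [ 1.44171756 -0.43780911  0.76208127] [[0.439, 0.898, 0.013], [0.509, -0.237, -0.827], [-0.74, 0.37, -0.561]]
top 406.8391963270522 278.8991029866144 208.04582150132177 [ 0.38870246 -0.02917704  0.97245048] [[-0.028, -1.0, -0.002], [-0.976, 0.028, -0.217], [0.217, -0.005, -0.976]]
[0.24406086 0.5747061  0.23866947] [ 1.99557234e-01  9.79885686e-01 -9.08669874e-04 -3.56530855e-04] [-0.09105238  0.02267594  0.42258888] 0.1 0.08709541757035613 0.017
```

View pics/scene0.png

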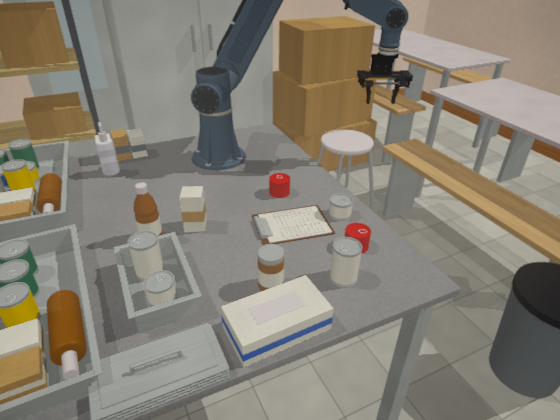

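View pics/top0.png

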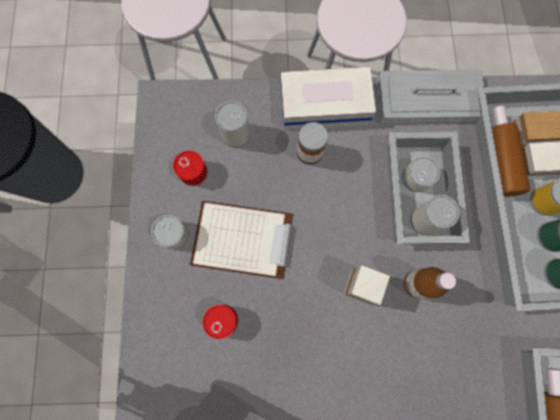

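Both views agree. In the top view the clipboard is centred at about (242,240), with its clip on the right at (282,245) and its foot facing the left edge (col ~130). There are three low tins: red at (190,168), red at (220,322), and plain white at (168,232). The white one is the one meant, because it is not red and it stands between the foot and the edge. I'll confirm it in a crop and measure.

```bash
cat >> h.py <<'E'
def edge(c):
    W=cloud(c); m=(abs(W[...,2])<.02)&(W[...,0]>.25)&(W[...,0]<1.0)&(W[...,1]>-.1)
    g=cv2.GaussianBlur(c["color"],(3,3),0).astype(float)
    pts=[]
    for v in range(90,400,4):
        cols=np.where(m[v])[0]
        if len(cols)==0: continue
        p=ray(c,cols.min()-.5,v); pts.append(p[:2])
    pts=np.array(pts)
    for _ in range(4):
        k=np.polyfit(pts[:,0],pts[:,1],1); r=pts[:,1]-np.polyval(k,pts[:,0]); pts=pts[abs(r)<max(.003,2*r.std())]
    return k,len(pts),r.std()
def board(c):
    hsv=cv2.cvtColor(c["color"],cv2.COLOR_BGR2HSV).astype(int); W=cloud(c)
    # warm pixels (paper + hardboard) near the board
    m=((hsv[...,1]>35)&((hsv[...,0]<35)|(hsv[...,0]>172))&(W[...,2]<.03)&(W[...,2]>-.02)).astype(np.uint8)
    m=cv2.morphologyEx(m,cv2.MORPH_CLOSE,np.ones((9,9)))
    m=cv2.morphologyEx(m,cv2.MORPH_OPEN,np.ones((5,5)))
    cs,_=cv2.findContours(m,0,2)
    cs=[k for k in cs if 4000<cv2.contourArea(k)<12000]
    k=max(cs,key=cv2.contourArea)
    P=np.array([ray(c,u,v,.004)[:2] for u,v in cv2.convexHull(k)[:,0]])
    r=cv2.minAreaRect((P*1000).astype(np.float32)); b=cv2.boxPoints(r)/1000
    e=b[1]-b[0],b[2]-b[1]; l=max(e,key=np.linalg.norm); l=l/np.linalg.norm(l); l=l*np.sign(l[1])
    return np.array(r[0])/1000,l,sorted(r[1]),m
E
python3 - <<'E'
from h import *
c=cam("top");W=cloud(c)
k,n,s=edge(c);print("edge",k,n,s)
C,l,sz,m=board(c);print("board",C,l,np.degrees(np.arctan2(-l[0],l[1])),sz)
def top(name,u,v,r=14,zr=(.03,.2)):
    B=W[v-30:v+31,u-30:u+31].reshape(-1,3);z=np.nanmedian(W[v-4:v+5,u-4:u+5,2])
    B=B[abs(B[:,2]-z)<.006]; mn=B.min(0);mx=B.max(0);print(name,((mn+mx)/2).round(3),"z",z.round(3),(mx-mn).round(3))
for a in [("low",168,232),("red1",190,168),("red2",220,322),("tall",232,115),("jar",313,130),("carton",370,285)]: top(*a)
x=cv2.resize(c["color"][140:350,115:325],None,fx=2.8,fy=2.8,interpolation=2)
mm=cv2.resize(m[140:350,115:325],None,fx=2.8,fy=2.8,interpolation=0);cs,_=cv2.findContours(mm,0,2);cv2.drawContours(x,cs,-1,(0,255,0),1)
cv2.imwrite("pics/crop1.png",x)
E
```

```text
edge [-0.01490998  0.34334712] 70 0.0006962946764830192Traceback (most recent call last):
  File "<stdin>", line 4, in <module>
  File "h.py", line 33, in board
    k=max(cs,key=cv2.contourArea)
ValueError: max() iterable argument is empty
```

```bash
sed -i 's/m=((hsv.*/m=(((hsv[...,2]>150)|((hsv[...,1]>60)\&((hsv[...,0]<25)|(hsv[...,0]>172))))\&(abs(W[...,2])<.026)\&(W[...,1]>-.2)\&(W[...,0]>.25)).astype(np.uint8)/' h.py
python3 - <<'E'
from h import *
c=cam("top");W=cloud(c);hsv=cv2.cvtColor(c["color"],cv2.COLOR_BGR2HSV)
for u,v in [(220,230),(240,206),(200,240),(150,270),(291,215),(282,240)]: print(u,v,hsv[v,u],W[v,u].round(3))
def top(name,u,v):
    B=W[v-30:v+31,u-30:u+31].reshape(-1,3);z=np.nanmedian(W[v-4:v+5,u-4:u+5,2])
    B=B[abs(B[:,2]-z)<.006]; mn=B.min(0);mx=B.max(0);print(name,((mn+mx)/2).round(3),"z",z.round(3),(mx-mn).round(3))
for a in [("low",168,232),("red1",190,168),("red2",220,322),("tall",232,115),("jar",313,130),("carton",370,285)]: top(*a)
C,l,sz,m=board(c);print("board",C,l,np.degrees(np.arctan2(-l[0],l[1])),sz)
x=cv2.resize(c["color"][140:350,115:325],None,fx=2.8,fy=2.8,interpolation=2)
mm=cv2.resize(m[140:350,115:325],None,fx=2.8,fy=2.8,interpolation=0);cs,_=cv2.findContours(mm,0,2);cv2.drawContours(x,cs,-1,(0,255,0),1)
cv2.imwrite("pics/crop1.png",x)
E
```

```text
220 230 [ 20  21 215] [0.554 0.11  0.003]
240 206 [  9  72 103] [0.611 0.061 0.004]
200 240 [ 19  24 171] [0.53  0.157 0.008]
150 270 [165  16 130] [0.463 0.274 0.004]
291 215 [ 11 155  92] [ 0.585 -0.063  0.007]
282 240 [100   4 192] [ 0.523 -0.039  0.017]
low [0.547 0.224 0.056] z 0.056 [0.072 0.072 0.012]
red1 [0.702 0.18  0.056] z 0.056 [0.07  0.072 0.012]
red2 [0.343 0.105 0.056] z 0.056 [0.072 0.072 0.011]
tall [0.799 0.071 0.108] z 0.108 [0.071 0.071 0.012]
jar [ 0.744 -0.114  0.114] z 0.114 [0.065 0.062 0.011]
carton [ 0.411 -0.214  0.124] z 0.125 [0.078 0.078 0.011]
board [0.53101385 0.05803277] [0.17369238 0.9847999 ] -10.002571 [158.78759765625, 223.6459503173828]
```

View pics/crop1.png

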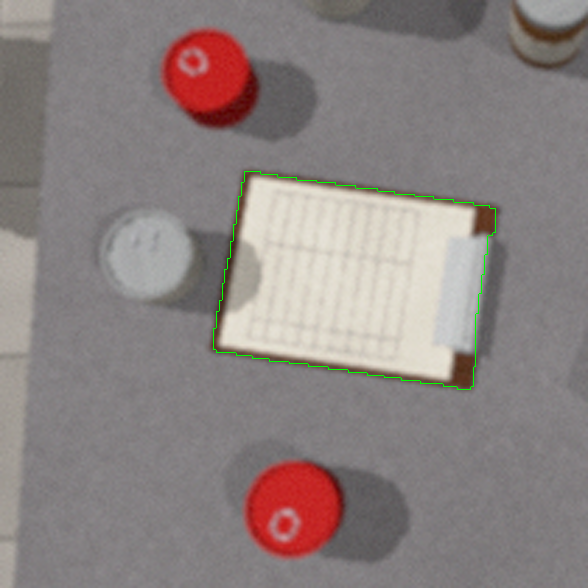

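The crop confirms it: the white tin at crop (150,255) is the only one between the foot and the edge, and it is 56 mm high and 72 mm across at (0.547, 0.224). The clipboard measures 159×224 mm, is centred at (0.531, 0.058), and its foot is turned 10° toward +x. I'll pull the tin toward the robot (−x), cradled between half-open fingers.

```bash
python3 -m pendant '[{"jaw":0.46,"linear":[0,0,0],"twist":-5.8},{"jaw":0.46,"linear":[0,0,0],"twist":-5.8},{"jaw":0.46,"linear":[0,0,0],"twist":-5.8},{"jaw":0.46,"linear":[0,0,0],"twist":-5.6},{"jaw":0.46,"linear":[-2.3,-2.2,0],"twist":0},{"jaw":0.46,"linear":[-2.3,-2.2,0],"twist":0},{"jaw":0.46,"linear":[-2.3,-2.2,0],"twist":0},{"jaw":0.46,"linear":[-2.3,-2.2,0],"twist":0},{"jaw":0.46,"linear":[-2.3,-2.2,0],"twist":0},{"jaw":0.46,"linear":[-2.3,-2.2,0],"twist":0}]'
```

```text
time: 1.03
position: [0.3831, 0.442, 0.2394]
tool_rot: [0.0, 1.0, -0.0, -0.0]
ft_force: [0.3, 0.7, 0.1]
grip_width: 0.0406
grip_force: 0.0
```

```bash
python3 -m pendant '[{"jaw":0.46,"linear":[-2.3,-2.2,0],"twist":0},{"jaw":0.46,"linear":[-2.3,-2.2,0],"twist":0},{"jaw":0.46,"linear":[-2.3,-2.2,0],"twist":0},{"jaw":0.46,"linear":[-2.3,-2.2,0],"twist":0},{"jaw":0.46,"linear":[-2.3,-2.2,0],"twist":0},{"jaw":0.46,"linear":[-2.3,-2.2,0],"twist":0},{"jaw":0.46,"linear":[-2.3,-2.2,0],"twist":0},{"jaw":0.46,"linear":[-2.3,-2.2,0],"twist":0},{"jaw":0.46,"linear":[-2.3,-2.1,0],"twist":0},{"jaw":0.46,"linear":[-2.3,-2.1,0],"twist":0},{"jaw":0.46,"linear":[0,0,0],"twist":0}]'
```

```text
time: 1.95
position: [0.6172, 0.2205, 0.2394]
tool_rot: [0.003, 1.0, -0.001, 0.002]
ft_force: [0.1, 0.1, 0.2]
grip_width: 0.0402
grip_force: 0.0
```

```bash
python3 -m pendant '[{"jaw":0.46,"linear":[0,0.35,2.5],"twist":0},{"jaw":0.46,"linear":[0,0,2.5],"twist":0},{"jaw":0.46,"linear":[0,0,2.5],"twist":0},{"jaw":0.46,"linear":[0,0,2.5],"twist":0},{"jaw":0.46,"linear":[0,0,2.5],"twist":0},{"jaw":0.46,"linear":[0,0,2.5],"twist":0},{"jaw":0.46,"linear":[0,0,2.5],"twist":0},{"jaw":0.46,"linear":[0,0,2.5],"twist":0},{"jaw":0.46,"linear":[0,0,0.7],"twist":0},{"jaw":0.46,"linear":[0,0,0.5],"twist":0},{"jaw":0.46,"linear":[0,0,0],"twist":0}]'
python3 - <<'E'
from h import *
c=cam("scene");cv2.imwrite("pics/s2.png",cv2.resize(c["color"][120:330,200:480],None,fx=2.5,fy=2.5))
E
```

```text
time: 2.87
position: [0.6119, 0.2287, 0.027]
tool_rot: [0.0, 1.0, -0.0, -0.001]
ft_force: [0.5, -0.1, -0.3]
grip_width: 0.0403
grip_force: 0.0
```

View pics/s2.png

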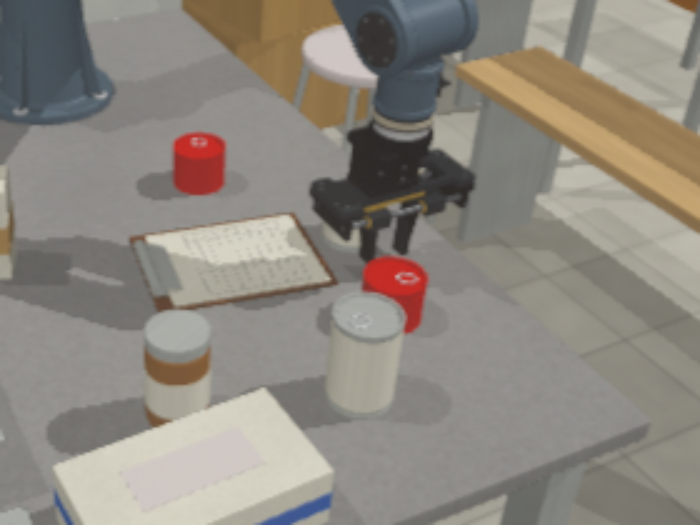

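Fingers are down behind the white tin (crop about (385,235)), clear of the red tin at (395,295) and of the board. I'll pull in −x with a slight drift to +y, so the tin clears the board's foot corner.

```bash
python3 -m pendant '[{"jaw":0.46,"linear":[1,-0.2,0],"twist":0},{"jaw":0.46,"linear":[0.7,0,0],"twist":0},{"jaw":0.46,"linear":[0.4,0,0],"twist":0},{"jaw":0.46,"linear":[0.4,0,0],"twist":0},{"jaw":0.46,"linear":[0.4,0.1,0],"twist":0},{"jaw":0.46,"linear":[0.5,0.2,0],"twist":0},{"jaw":0.46,"linear":[0.5,0.2,0],"twist":0},{"jaw":0.46,"linear":[0.5,0.2,0],"twist":0},{"jaw":0.46,"linear":[0.5,0.2,0],"twist":0},{"jaw":0.46,"linear":[0.5,0.2,0],"twist":0},{"jaw":0.46,"linear":[0.5,0.2,0],"twist":0},{"jaw":0.46,"linear":[0.5,0.2,0],"twist":0}]'
```

```text
time: 3.92
position: [0.5479, 0.2418, 0.0276]
tool_rot: [0.0, 1.0, -0.0, 0.0]
ft_force: [3.0, -1.3, 4.2]
grip_width: 0.0401
grip_force: 2.0
```

```bash
python3 -m pendant '[{"jaw":0.46,"linear":[0.6,0.1,0],"twist":0},{"jaw":0.46,"linear":[0.6,0.1,0],"twist":0},{"jaw":0.46,"linear":[0.6,0.1,0],"twist":0},{"jaw":0.46,"linear":[0.6,0,0],"twist":0},{"jaw":0.46,"linear":[0.6,0,0],"twist":0},{"jaw":0.46,"linear":[0.6,0,0],"twist":0},{"jaw":0.46,"linear":[0.6,0,0],"twist":0},{"jaw":0.46,"linear":[0.6,0,0],"twist":0},{"jaw":0.46,"linear":[0.6,0,0],"twist":0},{"jaw":0.46,"linear":[0.6,0,0],"twist":0},{"jaw":0.46,"linear":[0.6,0,0],"twist":0},{"jaw":0.46,"linear":[0.6,0,0],"twist":0}]' && python3 -m pendant '[{"jaw":0.46,"linear":[0.6,0,0],"twist":0},{"jaw":0.46,"linear":[0.6,0,0],"twist":0},{"jaw":0.46,"linear":[0.6,0,0],"twist":0},{"jaw":0.46,"linear":[0.6,0,0],"twist":0},{"jaw":0.46,"linear":[0.6,0,0],"twist":0},{"jaw":0.46,"linear":[0.5,0,0],"twist":0},{"jaw":0.46,"linear":[0.4,0,0],"twist":0},{"jaw":0.46,"linear":[0.2,0,0],"twist":0},{"jaw":0.46,"linear":[0,0,0],"twist":0},{"jaw":0.46,"linear":[-0.5,0,0],"twist":0},{"jaw":0.46,"linear":[-0.8,0,0],"twist":0},{"jaw":0.46,"linear":[-0.8,0,0],"twist":0}]'
```

```text
time: 4.92
position: [0.4754, 0.2446, 0.0275]
tool_rot: [0.0, 1.0, -0.0, -0.0]
ft_force: [1.0, 0.5, 0.4]
grip_width: 0.04
grip_force: 1.3
time: 5.92
position: [0.4567, 0.2446, 0.0274]
tool_rot: [0.0, 1.0, -0.0, -0.0]
ft_force: [-0.0, 0.2, -0.8]
grip_width: 0.0405
grip_force: 0.0
```

```bash
python3 -m pendant '[{"jaw":0.46,"linear":[0,0,-2.5],"twist":0},{"jaw":0.46,"linear":[0,0,-2.5],"twist":0},{"jaw":0.46,"linear":[0,0,-2.5],"twist":0},{"jaw":0.46,"linear":[0,0,-2.5],"twist":0},{"jaw":0.46,"linear":[0,0,-2.5],"twist":0},{"jaw":0.46,"linear":[0,0,-2.5],"twist":0},{"jaw":0.6,"linear":[0,-2.5,0],"twist":0},{"jaw":0.6,"linear":[0,-2.5,0],"twist":0},{"jaw":0.6,"linear":[0,-2.5,0],"twist":0},{"jaw":0.6,"linear":[0,-2.5,0],"twist":0},{"jaw":0.6,"linear":[0,-2.5,0],"twist":0},{"jaw":0.6,"linear":[0,-2.5,0],"twist":0}]' && python3 -m pendant '[{"jaw":0.6,"linear":[0,-2,0],"twist":-6.7},{"jaw":0.6,"linear":[0,0,0],"twist":-6.7},{"jaw":0.6,"linear":[0,0,0],"twist":-6.7},{"jaw":0.6,"linear":[0,0,0],"twist":-6.7},{"jaw":0.6,"linear":[0,0,0],"twist":-6.7},{"jaw":0.6,"linear":[0,0,0],"twist":-6.7},{"jaw":0.6,"linear":[0,0,0],"twist":-6.7},{"jaw":0.6,"linear":[0,0,0],"twist":-6.7},{"jaw":0.6,"linear":[0,0,0],"twist":-6.7},{"jaw":0.6,"linear":[0,0,0],"twist":-6.7},{"jaw":0.6,"linear":[0,0,0],"twist":-6.7},{"jaw":0.6,"linear":[0,0,0],"twist":-6.7}]'
cat >> h.py <<'E'
def go(x,y,z):
    from scipy.spatial.transform import Rotation as Q
    o=robot.get_obs();R=Q.from_quat(o["tool_rot"]).as_matrix()
    print("tool y deg",np.degrees(np.arctan2(R[1,1],R[0,1])).round(2),"pos",o["position"].round(4),"shift cm",(R.T@(np.array([x,y,z])-o["position"])*100).round(2),"q",o["q"].round(2) if hasattr(o["q"],"round") else o["q"])
E
python3 - <<'E'
from h import *
go(.509,-.075,.17)
E
```

```text
time: 6.92
position: [0.4569, 0.0932, 0.1778]
tool_rot: [0.0, 1.0, -0.0, 0.0]
ft_force: [0.3, -0.2, -0.0]
grip_width: 0.052
grip_force: 0.0
time: 7.92
position: [0.4568, 0.1038, 0.1749]
tool_rot: [-0.629, 0.777, -0.026, -0.017]
ft_force: [0.1, -0.7, 0.1]
grip_width: 0.0522
grip_force: 0.0
tool y deg 168.08 pos [0.4568 0.1038 0.1749] shift cm [16.35 -8.79  1.62] q [ 0.02  0.43  1.88 -0.08  0.84 -2.85]
```

The last joint is at its limit this way round, so I'll use the half-turn alternative.

```bash
for i in 1 ; do python3 -m pendant '[{"jaw":0.6,"linear":[0,0,0],"twist":7.1},{"jaw":0.6,"linear":[0,0,0],"twist":7.1},{"jaw":0.6,"linear":[0,0,0],"twist":7.1},{"jaw":0.6,"linear":[0,0,0],"twist":7.1},{"jaw":0.6,"linear":[0,0,0],"twist":7.1},{"jaw":0.6,"linear":[0,0,0],"twist":7.1},{"jaw":0.6,"linear":[0,0,0],"twist":7.1},{"jaw":0.6,"linear":[0,0,0],"twist":7.1},{"jaw":0.6,"linear":[0,0,0],"twist":7.1},{"jaw":0.6,"linear":[0,0,0],"twist":7.1},{"jaw":0.6,"linear":[0,0,0],"twist":7.1},{"jaw":0.6,"linear":[0,0,0],"twist":7.1}]'; done; python3 -m pendant '[{"jaw":0.6,"linear":[0,0,0],"twist":7.1},{"jaw":0.6,"linear":[0,0,0],"twist":7.1},{"jaw":0.6,"linear":[0,0,0],"twist":7.1},{"jaw":0.6,"linear":[0,0,0],"twist":7.1},{"jaw":0.6,"linear":[0,0,0],"twist":7.1},{"jaw":0.6,"linear":[0,0,0],"twist":7.1},{"jaw":0.6,"linear":[0,0,0],"twist":7.1},{"jaw":0.6,"linear":[0,0,0],"twist":7.1},{"jaw":0.6,"linear":[0,0,0],"twist":7.1},{"jaw":0.6,"linear":[0,0,0],"twist":7.1},{"jaw":0.6,"linear":[0,0,0],"twist":7.1},{"jaw":0.6,"linear":[0,0,0],"twist":7.1}]'
python3 - <<'E'
from h import *
go(.509,-.075,.17)
E
```

```text
time: 8.92
position: [0.4555, 0.105, 0.1745]
tool_rot: [0.065, 0.997, -0.03, 0.004]
ft_force: [-0.1, -0.6, -0.5]
grip_width: 0.0521
grip_force: 0.0
time: 9.92
position: [0.4556, 0.105, 0.1745]
tool_rot: [0.723, 0.69, -0.02, 0.023]
ft_force: [0.7, 0.5, 0.1]
grip_width: 0.0522
grip_force: 0.0
tool y deg -2.65 pos [0.4556 0.105  0.1745] shift cm [-17.67   6.17   1.55] q [ 0.02  0.43  1.88 -0.08  0.84  0.13]
```

```bash
python3 -m pendant '[{"jaw":0.6,"linear":[0,0,0],"twist":5},{"jaw":0.6,"linear":[-2.2,0.6,0.0],"twist":2.4},{"jaw":0.6,"linear":[-2.2,0.6,0.0],"twist":0},{"jaw":0.6,"linear":[-2.2,0.6,0.0],"twist":0},{"jaw":0.6,"linear":[-2.2,0.6,0.0],"twist":0},{"jaw":0.6,"linear":[-2.2,0.4,0.0],"twist":0},{"jaw":0.6,"linear":[-2.2,0.4,0.0],"twist":0},{"jaw":0.6,"linear":[-2.2,0.2,0.0],"twist":0},{"jaw":0.6,"linear":[-2.2,0,0.0],"twist":0},{"jaw":0.6,"linear":[0,0,0],"twist":0}]'
python3 - <<'E'
from h import *
from scipy.spatial.transform import Rotation as Q
o=robot.get_obs();R=Q.from_quat(o["tool_rot"]).as_matrix();print(R.round(3))
c=cam("top");k,n,s=edge(c);print(k,n)
C,l,sz,m=board(c);print("board",C,l,sz,"head",C-.1125*l)
W=cloud(c);print("low?");B=W[(abs(W[...,2]-.056)<.006)&(W[...,0]<.5)&(W[...,1]>.15)];print((B.min(0)+B.max(0))/2,B.max(0)-B.min(0))
p=C-.1125*l-.022*l; go(p[0],p[1],.022)
cv2.imwrite("pics/t3.png",c["color"])
E
```

```text
time: 10.75
position: [0.4607, -0.0772, 0.1856]
tool_rot: [0.765, 0.643, -0.018, 0.025]
ft_force: [-1.1, -0.2, -0.1]
grip_width: 0.052
grip_force: 0.0
[[ 0.172  0.985  0.004]
 [ 0.983 -0.171 -0.062]
 [-0.06   0.015 -0.998]]
[-0.01464693  0.34316384] 70Traceback (most recent call last):
  File "<stdin>", line 5, in <module>
  File "h.py", line 33, in board
    k=max(cs,key=cv2.contourArea)
ValueError: max() iterable argument is empty
```

Run:
```python
from h import *
c=cam("top");W=cloud(c);B=W[(abs(W[...,2]-.056)<.006)&(W[...,0]<.5)&(W[...,1]>.17)];print((B.min(0)+B.max(0))/2,B.max(0)-B.min(0))
C=np.array([.531,.058]);l=np.array([.1737,.985])
p=C-.1125*l-.025*l; print(p);go(p[0],p[1],.024)
cv2.imwrite("pics/t3.png",c["color"])
```

```text
[0.39422389 0.24610171 0.05605155] [0.07099101 0.07156678 0.01130779]
[ 0.50711625 -0.0774375 ]
tool y deg -9.82 pos [ 0.46   -0.0743  0.1853] shift cm [ 1.44  4.48 16.13] q [-0.37  0.4   1.89 -0.07  0.83 -0.15]
```

View pics/t3.png

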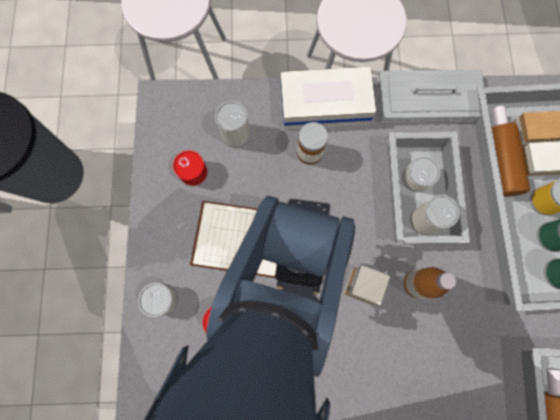

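The white tin now stands at (0.394, 0.246), pixel (155,300). The board is untouched, and the gripper is behind its head. Next I lower the fingers behind the clip.

```bash
python3 -m pendant '[{"jaw":0.6,"linear":[0,2.3,0],"twist":0},{"jaw":0.6,"linear":[0,2.2,0],"twist":0},{"jaw":0.6,"linear":[0,0,0],"twist":0},{"jaw":0.6,"linear":[0.2,0,2.3],"twist":0},{"jaw":0.6,"linear":[0.2,0,2.3],"twist":0},{"jaw":0.6,"linear":[0.2,0,2.3],"twist":0},{"jaw":0.6,"linear":[0.2,0,2.3],"twist":0},{"jaw":0.6,"linear":[0.2,0,2.3],"twist":0},{"jaw":0.6,"linear":[0.2,0,2.3],"twist":0},{"jaw":0.6,"linear":[0.2,0,1.3],"twist":0},{"jaw":0.6,"linear":[0,0,0.5],"twist":0},{"jaw":0.6,"linear":[0,0,0],"twist":0}]'
python3 - <<'E'
from h import *
go(.50712,-.0774,.023)
E
```

```text
time: 11.85
position: [0.5058, -0.0754, 0.028]
tool_rot: [0.764, 0.645, -0.019, 0.023]
ft_force: [0.1, 0.3, 0.1]
grip_width: 0.0522
grip_force: 0.0
tool y deg -9.59 pos [ 0.5058 -0.0754  0.028 ] shift cm [-0.14  0.16  0.51] q [-0.33  0.73  1.87 -0.11  0.52 -0.07]
```

```bash
python3 -m pendant '[{"jaw":0.6,"linear":[0,0.1,0.45],"twist":0},{"jaw":0.6,"linear":[0.3,0,-0.02],"twist":0},{"jaw":0.6,"linear":[0.3,0,-0.02],"twist":0},{"jaw":0.6,"linear":[0.3,0,-0.02],"twist":0},{"jaw":0.6,"linear":[0.3,0,-0.02],"twist":0},{"jaw":0.6,"linear":[0.3,0,-0.02],"twist":0},{"jaw":0.6,"linear":[0.3,0,-0.02],"twist":0},{"jaw":0.6,"linear":[0.3,0,-0.02],"twist":0},{"jaw":0.6,"linear":[0.3,0,-0.02],"twist":0}]'
python3 - <<'E'
from h import *
go(.50712,-.0774,.023)
E
```

```text
time: 12.6
position: [0.5124, -0.0536, 0.0254]
tool_rot: [0.764, 0.645, -0.018, 0.025]
ft_force: [-0.7, -3.8, 3.7]
grip_width: 0.0523
grip_force: 2.3
tool y deg -9.63 pos [ 0.5124 -0.0536  0.0254] shift cm [-2.41 -0.12  0.38] q [-0.29  0.74  1.86 -0.12  0.52 -0.02]
```

```bash
python3 -m pendant '[{"jaw":0.6,"linear":[0.6,0,-0.04],"twist":-0.4},{"jaw":0.6,"linear":[0.6,0,-0.04],"twist":-0.4},{"jaw":0.6,"linear":[0.6,0,-0.04],"twist":-0.4},{"jaw":0.6,"linear":[0.6,0,-0.04],"twist":-0.4},{"jaw":0.6,"linear":[0.6,0,-0.04],"twist":-0.4},{"jaw":0.6,"linear":[0.6,0,-0.04],"twist":-0.4},{"jaw":0.6,"linear":[0.6,0,-0.04],"twist":-0.4},{"jaw":0.6,"linear":[0.6,0,-0.04],"twist":-0.4},{"jaw":0.6,"linear":[0.6,0,-0.04],"twist":-0.4},{"jaw":0.6,"linear":[0.6,0,-0.04],"twist":-0.4},{"jaw":0.6,"linear":[0.6,0,-0.04],"twist":-0.4},{"jaw":0.6,"linear":[0.6,0,-0.04],"twist":-0.4}]'
python3 - <<'E'
from h import *
c=cam("top"); cv2.imwrite("pics/t4.png",c["color"]);go(.53,.15,.024)
E
```

```text
time: 13.6
position: [0.521, 0.0189, 0.0253]
tool_rot: [0.736, 0.676, -0.019, 0.023]
ft_force: [0.1, -3.5, 2.3]
grip_width: 0.052
grip_force: 1.9
tool y deg -4.8 pos [0.5209 0.02   0.0252] shift cm [13.01 -0.18 -0.64] q [-0.14  0.75  1.84 -0.11  0.55  0.04]
```

View pics/t4.png

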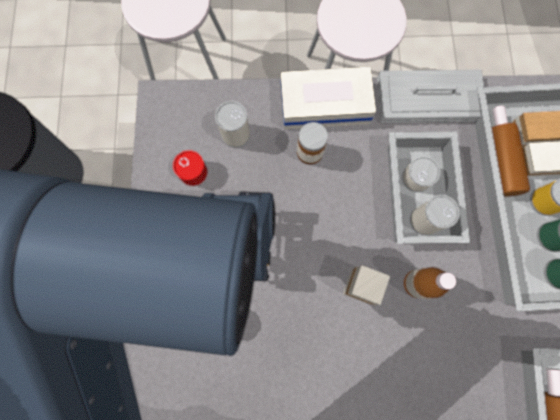

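The arm hides the board in this top view (the red tin at (190,168) and the other bystanders are in place). I'll push on and check with the scene view.

```bash
python3 -m pendant '[{"jaw":0.6,"linear":[0.7,0,-0.04],"twist":-0.4},{"jaw":0.6,"linear":[0.7,0,-0.04],"twist":-0.4},{"jaw":0.6,"linear":[0.7,0,-0.04],"twist":-0.4},{"jaw":0.6,"linear":[0.7,0,-0.04],"twist":-0.4},{"jaw":0.6,"linear":[0.7,0,-0.04],"twist":-0.4},{"jaw":0.6,"linear":[0.7,0,-0.04],"twist":-0.4},{"jaw":0.6,"linear":[0.7,0,-0.04],"twist":-0.4},{"jaw":0.6,"linear":[0.7,0,-0.04],"twist":-0.4},{"jaw":0.6,"linear":[0.7,0,-0.04],"twist":-0.4},{"jaw":0.6,"linear":[0.7,0,-0.04],"twist":-0.4},{"jaw":0.6,"linear":[0.7,0,-0.04],"twist":0},{"jaw":0.6,"linear":[0.3,0,-0.02],"twist":0}]'
python3 - <<'E'
from h import *
c=cam("scene"); cv2.imwrite("pics/s5.png",cv2.resize(c["color"][120:330,200:480],None,fx=2.5,fy=2.5));go(.53,.15,.024)
E
```

```text
time: 14.65
position: [0.5249, 0.0993, 0.0252]
tool_rot: [0.712, 0.702, -0.02, 0.022]
ft_force: [-0.1, -2.0, 0.3]
grip_width: 0.0519
grip_force: 1.3
tool y deg -0.82 pos [0.5249 0.0995 0.0252] shift cm [ 5.05  0.44 -0.18] q [ 0.01  0.76  1.8  -0.11  0.59  0.12]
```

View pics/s5.png

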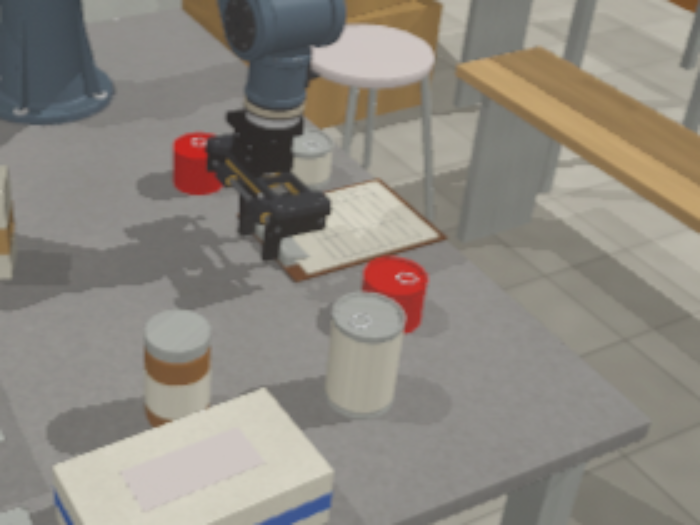

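Scene crop: the foot corners are at (442,237) and (375,182), just at the edge, and the head corner is at (297,278). The tin at (310,160) stands clear. I'll cast these onto z = 4 mm.

Run:
```python
from h import *
c=cam("scene")
P=[ray(c,200+a/2.5,120+b/2.5,.004)[:2] for a,b in((442,237),(375,182),(297,278))]
a,b,h=P;f=(a+b)/2;print(P,np.linalg.norm(a-b),np.linalg.norm(a-h),"overhang",f[1]-(.3432-.0148*f[0]))
d=a-h;print("dir deg from +y",np.degrees(np.arctan2(d[0],d[1])),"foot dir",np.degrees(np.arctan2((a-b)[1],(a-b)[0])))
```

```text
[array([0.60529645, 0.32964613]), array([0.45629414, 0.32687241]), array([0.60133339, 0.11524128])] 0.14902811735147714 0.21444146939324632 overhang -0.007084958348276993
dir deg from +y 1.0589328478448434 foot dir 1.0664525206294135
```

```bash
python3 -m pendant '[{"jaw":0.6,"linear":[0.5,0,-0.03],"twist":0},{"jaw":0.6,"linear":[0.6,0,-0.04],"twist":0},{"jaw":0.6,"linear":[0.6,0,-0.04],"twist":0},{"jaw":0.6,"linear":[0.6,0,-0.04],"twist":0},{"jaw":0.6,"linear":[0.6,0,-0.04],"twist":0},{"jaw":0.6,"linear":[0.5,0,-0.03],"twist":0},{"jaw":0.6,"linear":[0.4,0,-0.02],"twist":0},{"jaw":0.6,"linear":[0.2,0,-0.01],"twist":0},{"jaw":0.6,"linear":[0,0,0],"twist":0},{"jaw":0.6,"linear":[-0.5,0,0.03],"twist":0},{"jaw":0.6,"linear":[-1,0,0.06],"twist":0},{"jaw":0.6,"linear":[-1.5,0,0],"twist":0}]'
python3 -m pendant '[{"jaw":0.6,"linear":[-2.5,0,-2],"twist":0},{"jaw":0.6,"linear":[-2.5,0,-2],"twist":0},{"jaw":0.6,"linear":[-2,0,-3],"twist":0},{"jaw":0.6,"linear":[-2,0,-3],"twist":0},{"jaw":0.6,"linear":[-2,0,-3],"twist":0},{"jaw":0.6,"linear":[-2,0,-3],"twist":0},{"jaw":0.6,"linear":[-2,0,-1],"twist":0},{"jaw":0.6,"linear":[-2,0,0],"twist":0},{"jaw":0.6,"linear":[-2,0,0],"twist":0},{"jaw":0.6,"linear":[-2,0,0],"twist":0},{"jaw":0.6,"linear":[-2,0,0],"twist":0},{"jaw":0.6,"linear":[0,0,0],"twist":0}]'
python3 - <<'E'
from h import *
c=cam("top"); cv2.imwrite("pics/t6.png",c["color"]);go(.53,.15,.024)
E
```

```text
time: 15.75
position: [0.5253, 0.1081, 0.0263]
tool_rot: [0.712, 0.702, -0.02, 0.023]
ft_force: [1.4, -0.6, -0.6]
grip_width: 0.052
grip_force: 0.0
time: 16.75
position: [0.5214, -0.1154, 0.2103]
tool_rot: [0.714, 0.7, -0.02, 0.024]
ft_force: [-0.1, 0.2, 0.6]
grip_width: 0.0522
grip_force: 0.0
tool y deg -1.11 pos [ 0.5209 -0.1135  0.21  ] shift cm [27.44  0.31 16.97] q [-0.39  0.44  1.71 -0.07  0.97 -0.34]
```

View pics/t6.png

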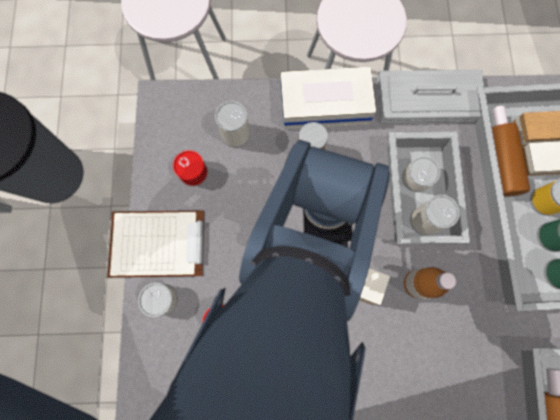

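The board is in full view (cols 108–204, rows 210–277) and already overhangs the edge. It is clear of the tin at (155,300). Now to measure it.

Run:
```python
from h import *
c=cam("top");k,n,s=edge(c);W=cloud(c)
C,l,sz,m=board(c);k=np.array([-.0148,.3432]);e=np.array([-k[0],1]);e/=np.hypot(*e)
f=C+.1125*l;print("C",C,"l",l,sz,"overhang",(f[1]-np.polyval(k,f[0])),"angle",np.degrees(np.arctan2(l[0],l[1])-np.arctan2(e[0],e[1])))
B=W[(abs(W[...,2]-.056)<.006)&(W[...,0]<.5)&(W[...,1]>.17)];print((B.min(0)+B.max(0))/2)
p=C-.1125*l;print("head",p);go(p[0],p[1],.024)
```

```text
Traceback (most recent call last):
  File "h.py", line 33, in board
    k=max(cs,key=cv2.contourArea)
ValueError: max() iterable argument is empty
```

```bash
sed -i 's/abs(W\[...,2\])<.026/(abs(W[...,2])<.03)/; s/cs=\[k for k in cs if .*/cs=[k for k in cs if cv2.contourArea(k)>1500]; print([(cv2.contourArea(k),cv2.boundingRect(k)) for k in cs])/; s/MORPH_CLOSE,np.ones((9,9))/MORPH_CLOSE,np.ones((5,5))/' h.py
python3 - <<'E'
from h import *
c=cam("top");W=cloud(c)
C,l,sz,m=board(c);k=np.array([-.0148,.3432]);e=np.array([-k[0],1]);e/=np.hypot(*e)
f=C+.1125*l;print("C",C,"l",l,sz,"overhang",(f[1]-np.polyval(k,f[0])),"angle",np.degrees(np.arctan2(l[0],l[1])-np.arctan2(e[0],e[1])))
B=W[(abs(W[...,2]-.056)<.006)&(W[...,0]<.5)&(W[...,1]>.17)];print((B.min(0)+B.max(0))/2)
p=C-.1125*l;print("head",p);go(p[0],p[1],.024)
E
```

```text
[(21795.0, (107, 79, 175, 287))]
C [0.60643567 0.1741395 ] l [-0.99058026  0.1369332 ] [396.8996887207031, 732.7471313476562] overhang -0.14632958894947765 angle -82.97749798532438
[0.39423879 0.24611571 0.05586577]
head [0.71787595 0.15873451]
tool y deg -0.97 pos [ 0.5205 -0.1113  0.2096] shift cm [28.39 19.22 16.97] q [-0.39  0.44  1.71 -0.07  0.97 -0.34]
```

```bash
sed -i 's/(hsv\[...,2\]>150)/((hsv[...,2]>150)\&(hsv[...,0]>8)\&(hsv[...,0]<35))/' h.py
python3 - <<'E'
from h import *
c=cam("top");W=cloud(c)
C,l,sz,m=board(c);k=np.array([-.0148,.3432]);e=np.array([-k[0],1]);e/=np.hypot(*e)
f=C+.1125*l;print("C",C,"l",l,sz,"overhang",(f[1]-np.polyval(k,f[0])),"angle",np.degrees(np.arctan2(l[0],l[1])-np.arctan2(e[0],e[1])))
p=C-.1125*l;print("head",p);go(p[0],p[1],.024)
E
```

```text
[(5416.0, (107, 210, 97, 67))]
C [0.5264729  0.26332538] l [0.01312485 0.9999139 ] [158.60304260253906, 225.2559051513672] overhang 0.040429341481681536 angle -0.09589563530590443
head [0.52499635 0.15083507]
tool y deg -0.9 pos [ 0.5205 -0.1107  0.2095] shift cm [ 2.721e+01 -2.000e-02  1.697e+01] q [-0.39  0.44  1.71 -0.07  0.97 -0.34]
```

Overhang is 40 mm, the board is square to within 0.1°, and the measured size fits the given one exactly. It needs about 9.5 mm more, so I go back behind the clip and nudge it.

```bash
python3 -m pendant '[{"jaw":0.6,"linear":[2.5,0,-0.15],"twist":0},{"jaw":0.6,"linear":[2.5,0,-0.15],"twist":0},{"jaw":0.6,"linear":[2.5,0,-0.15],"twist":0},{"jaw":0.6,"linear":[2.5,0,-0.15],"twist":0},{"jaw":0.6,"linear":[2.5,0,-0.15],"twist":0},{"jaw":0.6,"linear":[2.5,0,-0.15],"twist":0},{"jaw":0.6,"linear":[2.5,0,-0.15],"twist":0},{"jaw":0.6,"linear":[2,0,-0.1],"twist":0},{"jaw":0.6,"linear":[0,0,0],"twist":0}]'
python3 - <<'E'
from h import *
go(.5245,.115,.026)
E
```

```text
time: 17.7
position: [0.5231, 0.0886, 0.2093]
tool_rot: [0.71, 0.703, -0.02, 0.022]
ft_force: [0.0, -0.7, -0.2]
grip_width: 0.0521
grip_force: 0.0
tool y deg -0.58 pos [0.5231 0.0886 0.2093] shift cm [ 3.71  0.06 18.15] q [-0.01  0.45  1.7  -0.07  1.    0.04]
```

```bash
python3 -m pendant '[{"jaw":0.6,"linear":[0.3,0,2.5],"twist":0},{"jaw":0.6,"linear":[0.3,0,2.5],"twist":0},{"jaw":0.6,"linear":[0.3,0,2.5],"twist":0},{"jaw":0.6,"linear":[0.3,0,2.5],"twist":0},{"jaw":0.6,"linear":[0.3,0,2.5],"twist":0},{"jaw":0.6,"linear":[0.3,0,2.5],"twist":0},{"jaw":0.6,"linear":[0.3,0,2],"twist":0},{"jaw":0.6,"linear":[0.3,0,1],"twist":0},{"jaw":0.6,"linear":[0,0,0.1],"twist":0},{"jaw":0.6,"linear":[0,0,0],"twist":0}]'
python3 - <<'E'
from h import *
go(.5245,.149,.025)
E
```

```text
time: 18.53
position: [0.5249, 0.0974, 0.0272]
tool_rot: [0.712, 0.702, -0.02, 0.022]
ft_force: [-0.2, -0.1, 0.9]
grip_width: 0.0521
grip_force: 0.0
tool y deg -0.83 pos [0.5249 0.0974 0.0272] shift cm [ 5.16 -0.11 -0.09] q [ 0.01  0.75  1.8  -0.11  0.59  0.11]
```

```bash
python3 -m pendant '[{"jaw":0.6,"linear":[1.2,0,-0.02],"twist":0},{"jaw":0.6,"linear":[1.2,0,-0.03],"twist":0},{"jaw":0.6,"linear":[0.8,0,-0.03],"twist":0},{"jaw":0.6,"linear":[0.5,0,-0.03],"twist":0},{"jaw":0.6,"linear":[0.4,0,-0.02],"twist":0},{"jaw":0.6,"linear":[0.3,0,-0.02],"twist":0},{"jaw":0.6,"linear":[0.3,0,-0.02],"twist":0},{"jaw":0.6,"linear":[0.2,0,-0.01],"twist":0},{"jaw":0.6,"linear":[0.2,0,-0.01],"twist":0},{"jaw":0.6,"linear":[0,0,0],"twist":0},{"jaw":0.6,"linear":[0,0,0],"twist":0}]'
python3 - <<'E'
from h import *
go(.5245,.149,.025)
E
```

```text
time: 19.45
position: [0.5261, 0.1479, 0.0265]
tool_rot: [0.712, 0.701, -0.02, 0.023]
ft_force: [-0.0, -4.4, 4.3]
grip_width: 0.0522
grip_force: 2.3
tool y deg -0.88 pos [0.5261 0.1479 0.0265] shift cm [ 0.12 -0.17  0.14] q [ 0.1   0.76  1.76 -0.1   0.62  0.2 ]
```

Push done. I'll back off and check.

```bash
python3 -m pendant '[{"jaw":0.6,"linear":[-0.5,0,0.03],"twist":0},{"jaw":0.6,"linear":[-1,0,0.04],"twist":0},{"jaw":0.6,"linear":[-2.5,0,0],"twist":0},{"jaw":0.6,"linear":[-2.5,0,-2],"twist":0},{"jaw":0.6,"linear":[-2.5,0,-2],"twist":0},{"jaw":0.6,"linear":[-2.5,0,-3],"twist":0},{"jaw":0.6,"linear":[-2.5,0,-3],"twist":0},{"jaw":0.6,"linear":[-2.5,0,-3],"twist":0},{"jaw":0.6,"linear":[-2.5,0,-3],"twist":0},{"jaw":0.6,"linear":[-2.5,0,-1],"twist":0},{"jaw":0.6,"linear":[-2.5,0,0],"twist":0},{"jaw":0.6,"linear":[-2,0,0],"twist":0}]'
python3 -m pendant '[{"jaw":0.6,"linear":[-1,0,0],"twist":0},{"jaw":0.6,"linear":[0,0,0],"twist":0},{"jaw":0.6,"linear":[0,0,0],"twist":0}]'
python3 - <<'E'
from h import *
c=cam("top");W=cloud(c);cv2.imwrite("pics/t7.png",c["color"])
C,l,sz,m=board(c);k=np.array([-.0148,.3432]);e=np.array([-k[0],1]);e/=np.hypot(*e)
f=C+.1125*l;print("C",C,sz,"overhang",(f[1]-np.polyval(k,f[0])),"angle",np.degrees(np.arctan2(l[0],l[1])-np.arctan2(e[0],e[1])))
def top(name,u,v):
    B=W[v-30:v+31,u-30:u+31].reshape(-1,3);z=np.nanmedian(W[v-4:v+5,u-4:u+5,2])
    B=B[abs(B[:,2]-z)<.006]; print(name,((B.min(0)+B.max(0))/2).round(3),(B.max(0)-B.min(0)).round(3))
for a in [("low",155,300),("red1",190,168),("tall",232,115)]: top(*a)
E
```

```text
time: 20.45
position: [0.5215, -0.1031, 0.212]
tool_rot: [0.713, 0.701, -0.019, 0.024]
ft_force: [-0.3, 0.2, -0.6]
grip_width: 0.0519
grip_force: 0.0
time: 20.7
position: [0.5205, -0.1108, 0.2108]
tool_rot: [0.713, 0.701, -0.02, 0.022]
ft_force: [-1.1, -0.0, 0.1]
grip_width: 0.0522
grip_force: 0.0
[(5477.5, (104, 207, 97, 71))]
C [0.53138483 0.27125403] [168.19442749023438, 224.37356567382812] overhang 0.048430659653949715 angle 0.1062147315157975
low [0.394 0.246 0.056] [0.071 0.071 0.012]
red1 [0.702 0.18  0.056] [0.071 0.071 0.012]
tall [0.798 0.071 0.108] [0.071 0.071 0.012]
```

View pics/t7.png

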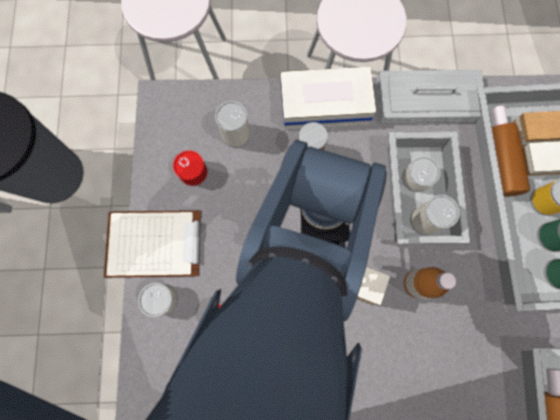

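The board (cols 104–200) lies square to the edge with about 48–49 mm of overhang. The tin at (155,300) is clear and upright, and the bystanders I can see are where they were. Handing in.

```bash
python3 -c "
from rig import robot
print(robot.hand_in())"
```

```text
the job is handed in; nothing more can be done
None
```

I handed the job in at about 21 s: the low tin stands upright and clear on the table, the clipboard lies square to the left edge with its foot about 48 mm over it, and everything else I could see stayed in place (no verdict came back).

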